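# Drive out a centrifuge lid hinge pin and catch it

## Robot

A 6-joint arm with a two-finger parallel gripper is mounted at the origin on the work surface. World frame = base frame: x ahead of the robot, y to its left, z up, the work surface at z = 0. Lengths are in m, angles in degrees, forces in N, time in s.
With the tool pointing down it reaches from about 0.3 to 0.75 m from the base axis. Payload 8.5 kg.
Tool frame: the origin (TCP) lies between the finger pads; the fingertips stand 19 mm ahead of it and the grasp point (between the pads) is the TCP; z points along the fingers, y is the direction in which the jaws open and shut (so a half turn about z gives the same grasp; the last joint's range is limited). The gripper opens to 85 mm and grips with 20 to 120 N. Pads are 22 mm wide; open, the fingers measure 114 mm over their backs; the gripper's body (76 mm by 85 mm) begins 54 mm behind the grasp point. The pads swing forward as they close: fully open they stand 13 mm farther back than shut.
Start: joints at [-12.336, 21.807, 74.336, -0, 83.858, -12.336], TCP at [0.55, 0, 0.25] pointing down, gripper open.
Joint ranges: [-178.18, 178.18], [-50.72, 133.34], [12.68, 142.11], [-81.47, 261.47], [9.98, 163.14], [-165.26, 165.26]. Speed limits (degrees/s): [136.94, 136.94, 180, 180, 180, 180].

## Interface

Orientations are given as a 3x3 rotation matrix whose columns are the frame's x, y, z axes.
In Python, from rig import env gives the robot as it stands.
- The arm moves only by the shell command python3 -m pendant 'ROWS' [OPENING] [FORCE]. ROWS is JSON, a list of rows, each a list of 2 entries, a list of its own where there are three numbers: the shift along the tool's x, y, z scaled (see below), then the turn, a rotation vector about the tool's x, y, z scaled (see below). A call has 1 to 20 rows; each row shifts and turns the commanded pose from where the row before left it, along the tool's axes as they then stand; what a row does not reach is not made up. The controller multiplies each number of a shift by 0.1 m and each number of a turn by pi/2 rad. A row lasts 1/8 s, in which the tool goes at most 62.5 mm and 10.7 degrees, less where a joint would pass 70% of its speed; a pose out of reach is approached as far as the arm can. A call with a number of a shift or a turn outside -1 to 1 is refused whole. A call with a gripper value outside its range is refused whole. OPENING is the gripper command: -1 is shut, 1 is fully open, values between are in proportion, set as the call begins (- or left out, the last holds). The fingers move at their own pace and stop on an object; FORCE is the grip in N (left out, the last holds). Time passes only in rows, so rows that do not move let the fingers close. It gives the time, the measured TCP pose, the force and the opening at its end, in the units of the state.
- env.observe(): the state, without advancing time (a new reading comes with each control period).
- env.get_image(name): name is "scene" or "side" or "wrist"; returns a dict with "image" (420x560x3 uint8, red, green, blue), "K" (3x3 intrinsics, pixels), "R" (3x3) and "t" (3): a world point X has camera coordinates R X + t. Camera axes: x right, y down, z forward; pixel columns grow to the right and rows downward; lengths in m; the calibration is good to about 2 mm. The wrist camera is an equidistant fisheye: a pixel r from the principal point sees the ray r / f radians off the axis. A picture is of the moment at which its call begins. There is no depth.
- env.close_job(): hands the job in, once; it reports no verdict.
The state is a dict: "time_s": time; "q": joint angles; "qvel": joint speeds; "joint_efforts": joint torques, N m; "position": TCP position; "tool_rot": TCP orientation; "ft_force": force on the tool from outside, world axes, zero at the start; "wrist_torque": the same for the moment, N m; "grip_width": finger opening in m.
Only numpy, scipy, OpenCV 4.12 (cv2) and the standard library are available. Lean on these libraries where they do the work, as an engineer would, in place of code of your own. Each camera call takes 0.05 s, during which the arm holds its last target.

## Task

Take the hinge pin out of the centrifuge lid hinge: first set the long narrow steel tray on the bench lengthwise under the side where the pin's head is, and let go of it; then with the punch held in the gripper push the pin from its plain end right through, so that it drops into the tray. Finally lay the punch back on its rest as it was. Do not touch the pin with the fingers, do not let it fall on the bench, and leave the other things where they are.

Things in the scene. Friction and masses are not known exactly. Their poses are not given: they have to be found in the camera images.
- hinge: Centrifuge lid hinge on a grey stand fixed to the bench. A 64 mm row of square knuckles (38 mm) along its y has a 20 mm through-hole, axis along y, z = 85 mm. Origin: below the row's middle, on the bench. Pedestal and foot are only 36 mm wide in y; the knuckles (underside z = 66 mm) overhang them 14 mm at each end. White lid arm up to x = 85, z = 120 mm.
- exit (a point): Centre of the hole's mouth at the hinge's +y end, where the pin's head is and where the pin comes out (85 mm up). Axes as the hinge.
- entry (a point): Centre of the hole's mouth at the hinge's -y end, where the pin's plain end sticks out and the punch goes in (85 mm up). Axes as the hinge.
- pin_mid (a point): Middle of the steel pin in the hinge's hole, 84 mm long, shank 18 mm dia; y axis runs towards its head (26 mm dia, 8 mm thick, at +y). At first the plain end sticks out 4 to 10 mm at the entry, the head stands 2 to 8 mm off the exit. A spring ball holds it: some 4 to 15 N push it towards its head until the plain end is past the hinge's middle, then it slides freely. About 180 g.
- tray_mid (a point): Centre of the catch tray, half-way up: a narrow open-topped steel trough, outside 170 mm long (its y axis), 56 mm wide (x), 56 mm high, walls 4 mm, its floor raised (20 mm below the rim), about 300 g, loose on the bench. Can be gripped across its width, over both long walls, at the middle.
- drop_spot (a point): 110 mm from the hinge's origin along its +y, 28 mm up: place for the tray's centre, tray's length along the hinge's y, in line with the hole within 10 mm. The tray's end then reaches under the overhanging knuckles and the pin's head (underside 72 mm up): set it down 35 mm or more farther out and slide it in.
- punch_mid (a point): Middle of the punch's square steel grip (20 x 20 mm, 100 mm long along y). A coaxial round nose, 12 mm dia, 110 mm long, runs on towards +y: its tip is 160 mm from here. About 300 g, balances about 15 mm nosewards from here. Starts level on its rest. To push the pin right out and clear of the hinge the tip must come 20 to 30 mm beyond the exit.
- rest: Grey punch rest fixed to the bench; origin on the bench under the middle of the lying punch's grip, nose to +y. Base 60 x 160 mm, 8 mm thick (y -60 to 100 mm). Two notched supports 10 mm thick: y = -40 mm (notch 28 mm wide, floor 35 mm up, for the grip), y = 80 mm (24 mm wide, floor 39 mm up, for the nose); cheeks 9 mm high. Between them the grip is free for fingers.
- rest_seat (a point): Where the middle of the punch's grip lies when the punch is on its rest (45 mm above the bench); axes as the rest, nose towards +y.
- bottle: Bystander: white plastic bottle with a blue cap, 60 mm diameter, 150 mm high; origin under its centre.
- jar: Bystander: amber jar, 64 mm diameter, 110 mm high; origin under its centre.
- bucket: Bystander: aluminium rotor bucket (open cup), 60 mm diameter, 85 mm high; origin under its centre.
- driver: Bystander: screwdriver 200 mm long lying on the bench along its x; origin under its middle.
- spanner: Bystander: open-ended spanner 160 mm long lying on the bench along its x; origin under its middle.
Mind the look-alikes: they are no part of the job. What is shaped like the hinge but yellow is not meant.

How it is judged:
By the outcome, as a careful person would: the job done as asked, in the order asked, and still so for the second after the job is handed in, with the robot touching nothing.
It also fails if it takes over 58 s, if anything falls off the work surface, if the arm or the gripper's body presses on something with over 40 N, if the wrist force passes 120 N, or if a joint passes its speed limit or range.

## Working session

There is one attempt and no reset: what is moved stays moved. The work goes in short steps, Python scripts to look and compute and a shell command to move; the robot and the scene stay as the last step left them, time stands still between calls to the robot, and variables do not carry over. Pictures are saved under pics/ and viewed, and the job is handed in when it is done.

```bash
ls; mkdir -p pics; python3 - <<'E'
from rig import env
import cv2
for n in ("scene","side","wrist"):
    d=env.get_image(n); cv2.imwrite(f"pics/{n}0.png",d["image"][:,:,::-1])
    print(n,d["K"].tolist(),d["R"].round(4).tolist(),d["t"].round(4).tolist())
s=env.observe();print(s)
E
```

```text
pics
scene [[452.17036660376885, 0.0, 287.7245450467584], [0.0, 452.17036660376885, 209.45185766989025], [0.0, 0.0, 1.0]] [[0.5283, 0.849, -0.0016], [0.4454, -0.2788, -0.8508], [-0.7228, 0.4488, -0.5255]] [-0.2856, -0.1447, 1.6118]
side [[469.77109846817564, 0.0, 284.9018031275182], [0.0, 469.77109846817564, 206.824549819551], [0.0, 0.0, 1.0]] [[-0.9671, -0.2531, 0.0242], [-0.1621, 0.5405, -0.8256], [0.1959, -0.8024, -0.5637]] [0.4949, 0.1572, 1.0356]
wrist [[325.19226210127806, 0.0, 277.80964572116363], [0.0, 325.19226210127806, 208.3982628939342], [0.0, 0.0, 1.0]] [[1.0, -0.0005, -0.0011], [-0.0002, -0.9654, 0.2608], [-0.0012, -0.2608, -0.9654]] [-0.5491, -0.0336, 0.379]
{'time_s': 0.15, 'q': array([-1.23347779e+01,  2.18307591e+01,  7.43722841e+01,  2.92048883e-04,
        8.38587166e+01, -1.23351321e+01]), 'qvel': array([ 0.03694693, -0.18271856, -0.19730844,  0.06198981, -0.05268674,
        0.01745715]), 'joint_efforts': array([ 1.94521621e-03, -4.48624384e+01, -2.31344014e+01, -1.86937300e-04,
        3.77541786e-03, -1.65174959e-05]), 'position': array([5.49791939e-01, 5.40306780e-05, 2.49881068e-01]), 'tool_rot': array([[-5.50920689e-06,  9.99999447e-01, -1.05194632e-03],
       [ 9.99999972e-01,  5.75664671e-06,  2.35218069e-04],
       [ 2.35223995e-04, -1.05194500e-03, -9.99999419e-01]]), 'ft_force': array([-0.07851003,  0.28592284, -0.82534356]), 'wrist_torque': array([-0.01090593, -0.02290586,  0.02956039]), 'grip_width': 0.08527426924215209}
```

View pics/scene0.png

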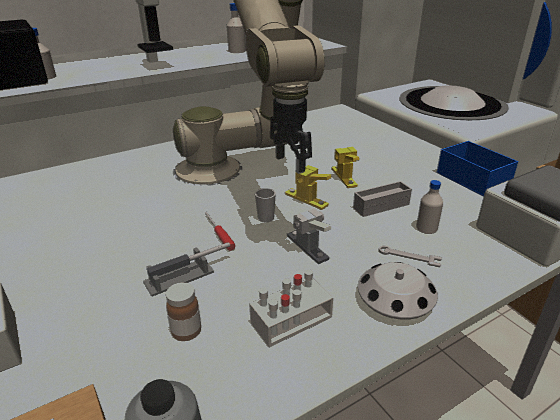

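View pics/side0.png

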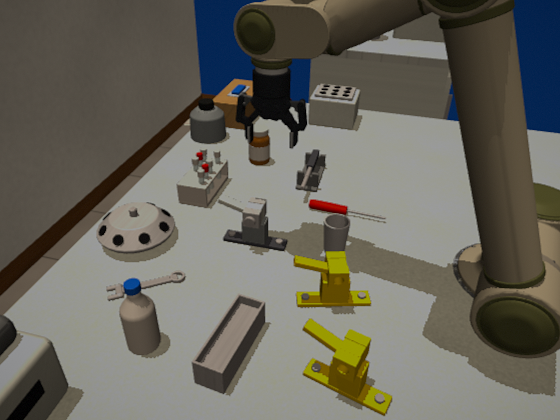

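View pics/wrist0.png

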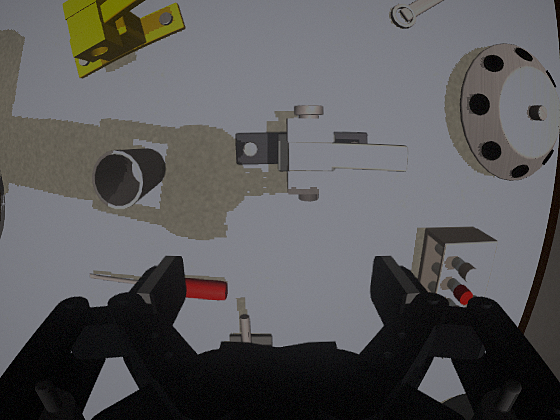

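The wrist view shows the grey hinge with its head end up at (308,110) and its plain end at (308,195). The lid arm points right (+x). The tray is at (383,198) in scene and (230,342) in side. The punch lies on its rest at (180,262) in scene. Next I'll look at enlarged crops.

```bash
cat > h.py <<'E'
import numpy as np, cv2
from scipy.optimize import least_squares
def ray(d,uv):
    K,R,t=d["K"],np.array(d["R"]),np.array(d["t"])
    a=np.array([(uv[0]-K[0,2])/K[0,0],(uv[1]-K[1,2])/K[1,1]])
    if d["fish"]:
        r=np.linalg.norm(a); c=np.array([*(a/max(r,1e-9)*np.sin(r)),np.cos(r)])
    else: c=np.array([*a,1.])
    c/=np.linalg.norm(c)
    return -R.T@t, R.T@c
def proj(d,X):
    c=np.array(d["R"])@np.asarray(X,float)+d["t"]
    if d["fish"]:
        n=np.linalg.norm(c[:2]); th=np.arctan2(n,c[2]); a=c[:2]/max(n,1e-9)*th
    else: a=c[:2]/c[2]
    return np.array([a[0]*d["K"][0,0]+d["K"][0,2],a[1]*d["K"][1,1]+d["K"][1,2]])
def onz(d,uv,z):
    o,v=ray(d,uv); return o+v*(z-o[2])/v[2]
def tri(*obs):
    A=np.zeros((3,3));b=np.zeros(3)
    for d,uv in obs:
        o,v=ray(d,uv);P=np.eye(3)-np.outer(v,v);A+=P;b+=P@o
    X=np.linalg.solve(A,b)
    return X,[np.round(proj(d,X)-uv,1).tolist() for d,uv in obs]
def snap(env,name,tag):
    d=env.get_image(name);d["fish"]=name=="wrist"
    cv2.imwrite(f"pics/{tag}.png",d["image"][:,:,::-1])
    np.save(f"pics/{tag}.npy",d,allow_pickle=True);return d
def load(tag): return np.load(f"pics/{tag}.npy",allow_pickle=True).item()
def crop(tag,x0,y0,x1,y1,k,out):
    d=load(tag);im=d["image"][y0:y1,x0:x1,::-1]
    im=cv2.convertScaleAbs(cv2.resize(im,None,fx=k,fy=k,interpolation=cv2.INTER_CUBIC),alpha=1.3,beta=15)
    for x in range((x0//10+1)*10,x1,10): cv2.putText(im,str(x),((x-x0)*k-8,8),0,.3,(0,0,255),1);cv2.line(im,((x-x0)*k,10),((x-x0)*k,14),(0,0,255),1)
    for y in range((y0//10+1)*10,y1,10): cv2.putText(im,str(y),(0,(y-y0)*k+3),0,.3,(0,0,255),1)
    cv2.imwrite(f"pics/{out}.png",im)
E
python3 - <<'E'
from rig import env
from h import *
snap(env,"scene","s1");snap(env,"side","d1");snap(env,"wrist","w1")
crop("s1",340,170,420,230,8,"c1");crop("d1",185,290,275,390,6,"c2")
E
```

```text
(no output)
```

View pics/c1.png

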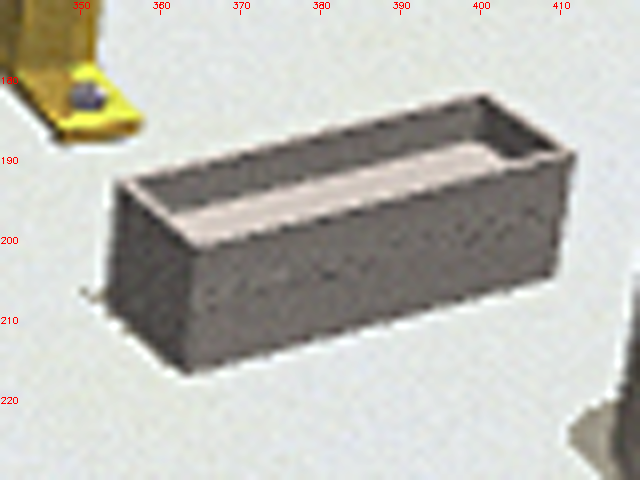

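View pics/c2.png

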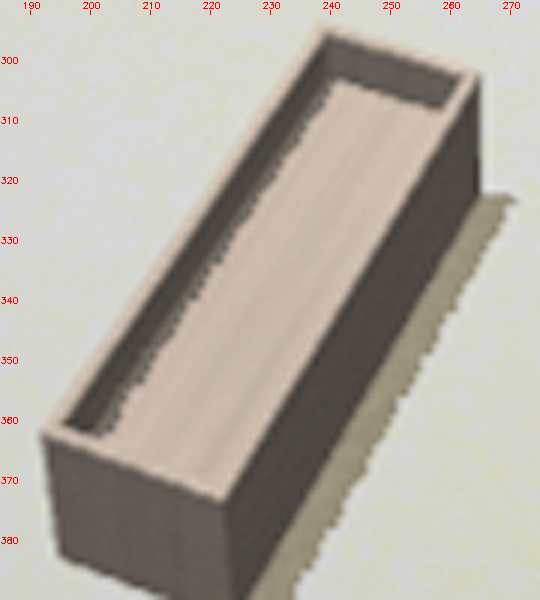

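```bash
python3 - <<'E'
from h import *
s=load("s1");d=load("d1")
P={}
for n,a,b in [("A",(354.5,192.5),(265,303)),("B",(364.5,200.5),(239,295)),("C",(412,189),(192.5,362)),("D",(401,181.5),(222.5,373.5))]:
    P[n],r=tri((s,a),(d,b));print(n,P[n].round(4),r)
c=sum(P.values())/4;ax=P["C"]+P["D"]-P["A"]-P["B"];print(c,np.degrees(np.arctan2(-ax[0],ax[1])),np.linalg.norm(ax)/2, np.linalg.norm(P["A"]-P["B"]))
w=load("w1")
# hinge rough: head top, plain end, z=.085
print(onz(w,(308,110),.085),onz(w,(308,196),.085))
E
python3 -c "
from h import *
crop('w1',220,85,420,215,4,'c3');crop('s1',140,235,240,300,7,'c4');crop('d1',290,140,340,200,10,'c5')"
```

```text
A [0.4819 0.2712 0.0538] [[-0.4, -0.2], [-0.6, 0.3]]
B [0.5353 0.2652 0.0544] [[-0.3, -0.1], [-0.5, 0.3]]
C [0.5585 0.431  0.0546] [[-0.6, -0.2], [-1.1, 0.4]]
D [0.5039 0.4381 0.0538] [[-0.7, -0.2], [-1.3, 0.6]]
[0.51989353 0.35138522 0.05414451] -7.726897181186621 0.16791642295399292 0.05373170565941213
[0.57597325 0.07750209 0.085     ] [ 5.77018699e-01 -3.61734070e-04  8.50000000e-02]
```

View pics/c3.png

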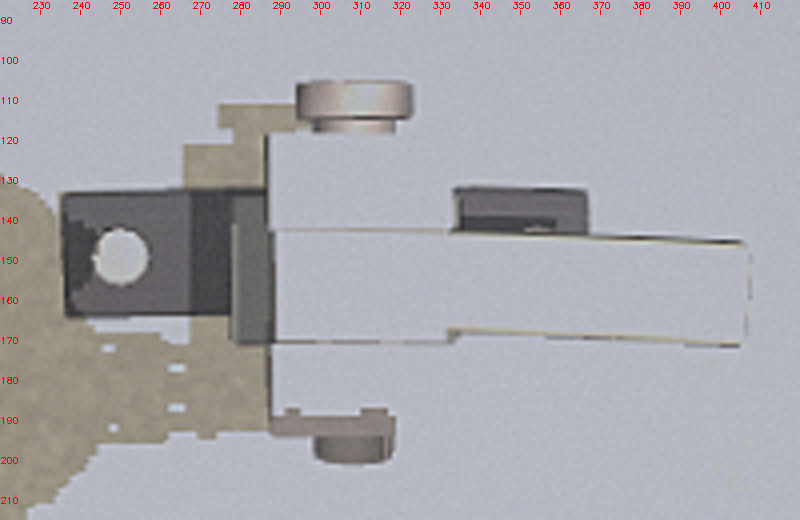

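View pics/c4.png

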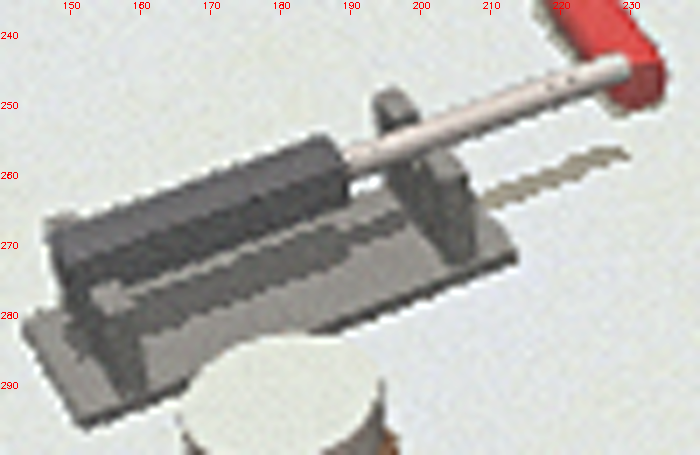

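View pics/c5.png

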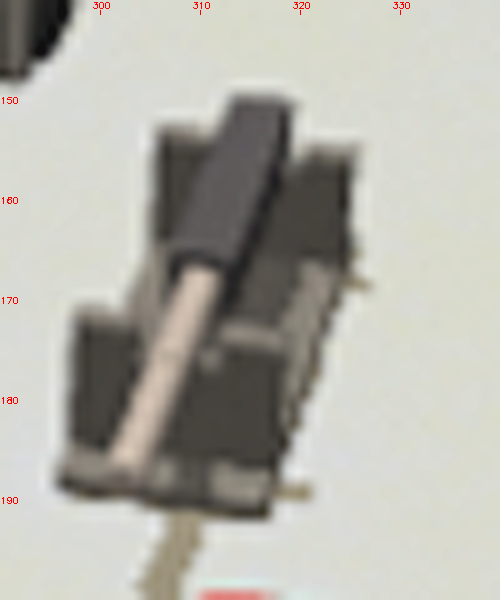

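```bash
python3 -m pendant '[[[0.6,0,-0.2],[0,0,0]],[[0.6,0,-0.2],[0,0,0]],[[0.6,0,-0.2],[0,0,0]],[[0,0,0],[0,0,0]]]' 1; python3 - <<'E'
from rig import env
from h import *
snap(env,"wrist","w2");print(env.observe()["time_s"])
E
```

```text
time_s: 0.8
position: [0.5497, 0.1814, 0.3109]
tool_rot: [[-0.005, 1.0, 0.003], [1.0, 0.005, 0.001], [0.001, 0.003, -1.0]]
ft_force: [0.4, -0.5, 0.6]
grip_width: 0.0852
0.85
```

View pics/w2.png

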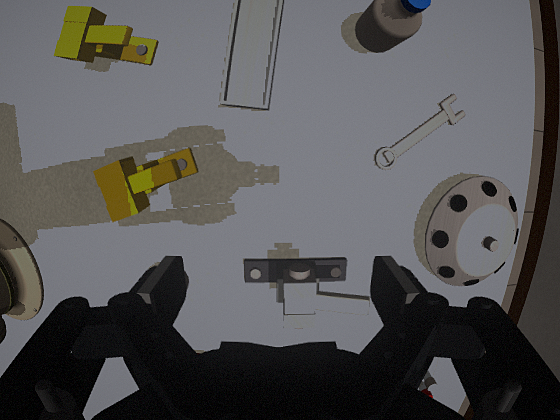

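w2 shows the hinge foot at (245–347, 258–284), the pin's head end-on at about (300,272), the tray's -y end at (220–270, 105) and a yellow look-alike at (145,185).

```bash
python3 -c "
from h import *
crop('w2',230,235,380,335,5,'c6');crop('w2',90,0,290,230,3,'c7')
crop('w1',270,90,340,210,6,'c8')"
```

```text
(no output)
```

View pics/c6.png

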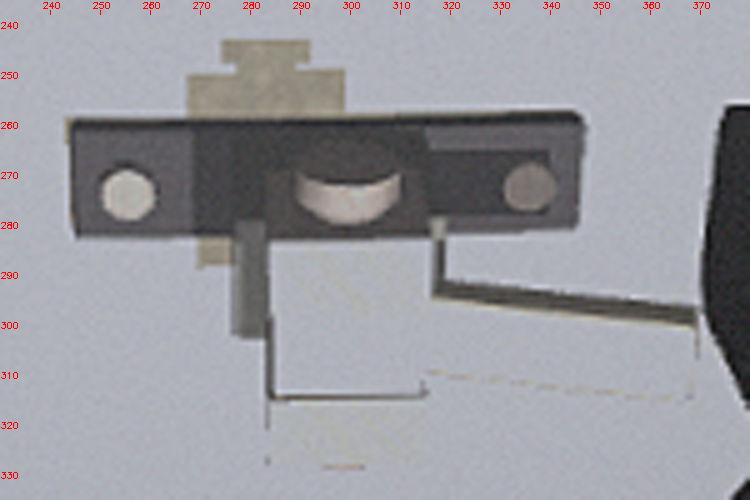

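View pics/c7.png

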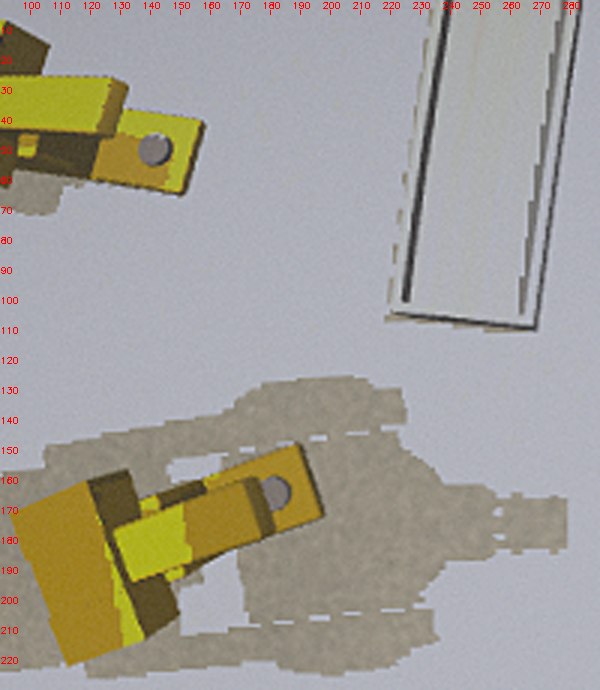

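View pics/c8.png

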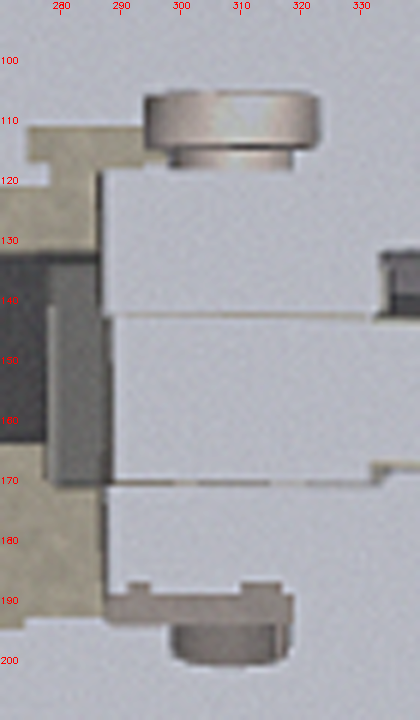

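```bash
python3 - <<'E'
from h import *
w1=load("w1");w2=load("w2");s=load("s1");d=load("d1")
print("left edge",onz(w1,(286.5,118),.104),onz(w1,(287.7,193.5),.104))
print("right",onz(w1,(318.5,192),.104))
print("pin",onz(w1,(308.5,110),.085),onz(w1,(308.3,197),.085))
print("head outer top edge .098", onz(w1,(308.5,104.5),.098), "head inner", onz(w1,(308.5,114.5),.098),"plain end",onz(w1,(308.2,200),.085))
print("head w2",onz(w2,(299.5,270),.09))
print("foot w2",[onz(w2,p,.004).round(4).tolist() for p in [(244.5,259),(346,257),(245.5,282),(346,280)]])
print("foot w1",[onz(w1,p,.004).round(4).tolist() for p in [(235.5,133),(236.5,163.5),(366,132)]])
print("foot w1 z8",[onz(w1,p,.008).round(4).tolist() for p in [(235.5,133),(236.5,163.5),(366,132)]])
print("head tri",tri((w1,(308.5,108)),(w2,(299.5,278.)))) 
print("tray end w2",[onz(w2,p,.056).round(4).tolist() for p in [(219.5,105.),(268.5,109)]])
print("tray side w2",[onz(w2,p,.056).round(4).tolist() for p in [(282.5,5)]])
print("yel w2",[onz(w2,p,.008).round(4).tolist() for p in [(197.5,172),(190,148)]])
# jar etc
print("jar s", onz(s,(184,325),0)," bottle",onz(s,(429,231),0))
E
```

```text
left edge [0.55656683 0.06989357 0.104     ] [0.55782017 0.00616692 0.104     ]
right [0.58417328 0.00753308 0.104     ]
pin [0.57641534 0.07751017 0.085     ] [ 0.57731531 -0.00130117  0.085     ]
head outer top edge .098 [0.57518551 0.08169445 0.098     ] head inner [0.57522996 0.07315883 0.098     ] plain end [ 0.57728564 -0.00412945  0.085     ]
head w2 [0.5759     0.07943788 0.09      ]
foot w2 [[0.5025, 0.055, 0.004], [0.6507, 0.0578, 0.004], [0.5027, 0.017, 0.004], [0.654, 0.0195, 0.004]]
foot w1 [[0.5013, 0.0547, 0.004], [0.5018, 0.0195, 0.004], [0.6513, 0.0575, 0.004]]
foot w1 z8 [[0.5019, 0.0548, 0.008], [0.5024, 0.02, 0.008], [0.6502, 0.0575, 0.008]]
head tri (array([0.57450739, 0.07823311, 0.10822584]), [[0.3, 0.0], [-0.2, -0.0]])
tray end w2 [[0.482, 0.2691, 0.056], [0.5389, 0.2635, 0.056]]
tray side w2 [[0.5545, 0.3911, 0.056]]
yel w2 [[0.4416, 0.1828, 0.008], [0.4323, 0.2157, 0.008]]
jar s [ 0.66902875 -0.34317286  0.        ]  bottle [0.69529196 0.37353111 0.        ]
```

```bash
python3 -m pendant '[[[0.34,-0.058,0.36],[0,0,0]],[[0.34,-0.058,0.36],[0,0,0]],[[0.34,-0.058,0.36],[0,0,0]],[[0.34,-0.058,0.36],[0,0,0]],[[0.34,-0.058,0.36],[0,0,0]],[[0,0,0],[0,0,0.081]],[[0,0,0],[0,0,0]]]' 1; python3 - <<'E'
from rig import env
from h import *
snap(env,"wrist","w3");print(env.observe()["time_s"],env.observe()["position"],env.observe()["tool_rot"])
E
```

```text
time_s: 1.72
position: [0.5213, 0.3467, 0.1288]
tool_rot: [[0.127, 0.992, -0.001], [0.992, -0.127, -0.001], [-0.001, -0.001, -1.0]]
ft_force: [-0.1, 0.4, 0.5]
grip_width: 0.0848
1.775 [0.52148316 0.34671994 0.12942682] [[ 1.25899599e-01  9.92042932e-01 -3.34533111e-04]
 [ 9.92042906e-01 -1.25899719e-01 -3.66552918e-04]
 [-4.05753856e-04 -2.85722334e-04 -9.99999877e-01]]
```

View pics/w3.png

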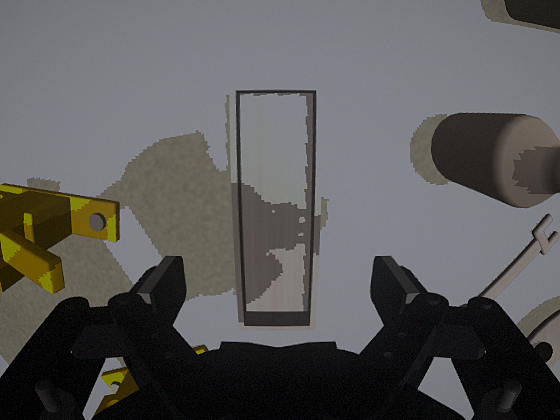

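```bash
python3 -c "
from h import *
w=load('w3');print(onz(w,(236,90.5),.056),onz(w,(316,91),.056),onz(w,(237,330),.056),onz(w,(314,330),.056))"
python3 -m pendant '[[[0.04,0,0.45],[0,0,0]],[[0,0,0.44],[0,0,0]],[[0,0,0],[0,0,0]]]' 1; python3 -m pendant '[[[0,0,0],[0,0,0]],[[0,0,0],[0,0,0]],[[0,0,0],[0,0,0]],[[0,0,0],[0,0,0]]]' -1 50
```

```text
[0.50686762 0.43510724 0.056     ] [0.55430568 0.42862733 0.056     ] [0.48040292 0.27047101 0.056     ] [0.53705981 0.26335933 0.056     ]
time_s: 2.15
position: [0.5206, 0.3503, 0.0384]
tool_rot: [[0.126, 0.992, -0.005], [0.992, -0.126, -0.002], [-0.003, -0.005, -1.0]]
ft_force: [0.6, -0.0, 0.2]
grip_width: 0.0852
time_s: 2.65
position: [0.5224, 0.3521, 0.0432]
tool_rot: [[0.127, 0.992, 0.004], [0.992, -0.127, 0.001], [0.002, 0.003, -1.0]]
ft_force: [-0.8, -0.2, 6.7]
grip_width: 0.0551
```

```bash
python3 -m pendant '[[[0,0,-0.3],[0,0,0]],[[0,0,0],[0,0,-0.092]],[[-0.53,0.168,0],[0,0,0]],[[-0.53,0.168,0],[0,0,0]],[[-0.53,0.168,0],[0,0,0]],[[0,0,0],[0,0,0]],[[0,0,0],[0,0,0]]]' -1 50;  python3 - <<'E'
from rig import env
from h import *
snap(env,"wrist","w4");snap(env,"side","d4");print(env.observe()["time_s"],env.observe()["position"],env.observe()["tool_rot"])
crop("d4",210,160,350,300,5,"c9")
E
```

```text
time_s: 3.52
position: [0.5746, 0.1939, 0.0713]
tool_rot: [[-0.017, 1.0, 0.001], [1.0, 0.017, 0.0], [0.0, 0.001, -1.0]]
ft_force: [0.0, 0.3, -3.9]
grip_width: 0.0554
3.625 [0.57425736 0.19478874 0.07100337] [[-1.87608583e-02  9.99823951e-01  3.10744849e-04]
 [ 9.99823973e-01  1.87607845e-02  2.38628650e-04]
 [ 2.32756822e-04  3.15167028e-04 -9.99999923e-01]]
```

View pics/w4.png

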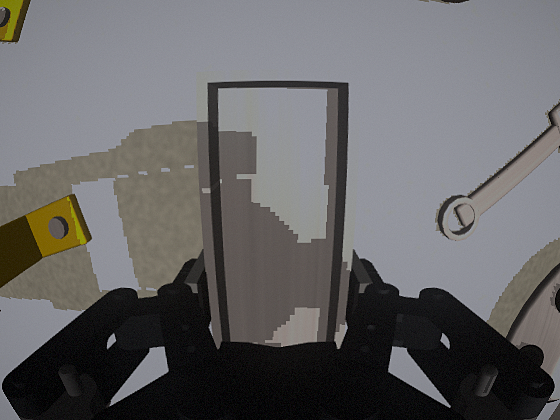

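View pics/c9.png

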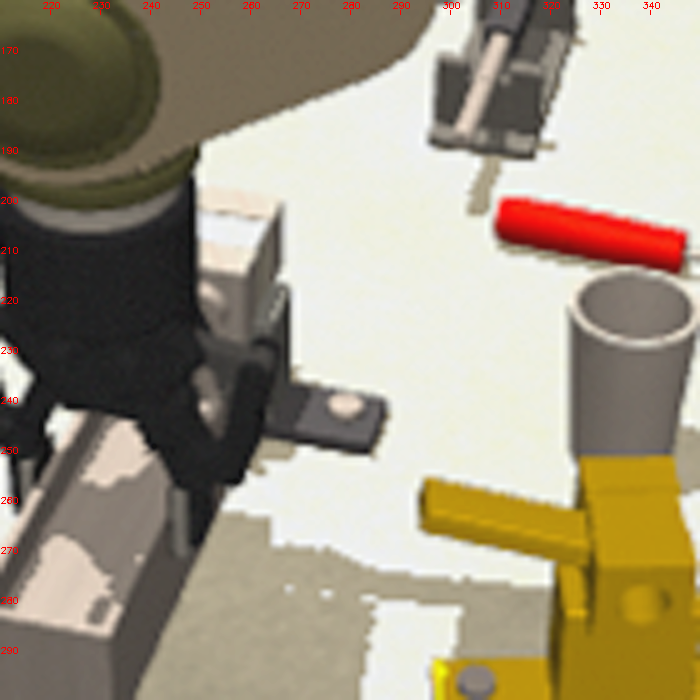

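```bash
python3 -c "
from h import *
w=load('w4');print(onz(w,(208,83),.084),onz(w,(349,83),.084))"
python3 -m pendant '[[[0,0,0.24],[0,0,0]],[[0,0,0.04],[0,0,0]],[[0,0,0],[0,0,0]]]' -1 50;
```

```text
[0.54897738 0.27383795 0.084     ] [0.59724446 0.27466851 0.084     ]
time_s: 4.0
position: [0.5743, 0.1948, 0.0431]
tool_rot: [[-0.019, 1.0, 0.0], [1.0, 0.019, 0.0], [0.0, 0.0, -1.0]]
ft_force: [-0.8, 0.4, -1.9]
grip_width: 0.0558
```

```bash
python3 -m pendant '[[[-0.15,0,0],[0,0,0]],[[-0.15,0,0],[0,0,0]],[[-0.15,0,0],[0,0,0]],[[0,0,0],[0,0,0]],[[0,0,0],[0,0,0]]]' -1 50; python3 -c "
from rig import env
from h import *
snap(env,'wrist','w5');snap(env,'scene','s5')
crop('s5',270,180,370,270,7,'c10')"
```

```text
time_s: 4.62
position: [0.5759, 0.1475, 0.0431]
tool_rot: [[-0.017, 1.0, 0.001], [1.0, 0.017, -0.002], [-0.002, 0.001, -1.0]]
ft_force: [0.1, -5.6, 4.5]
grip_width: 0.0551
```

View pics/c10.png

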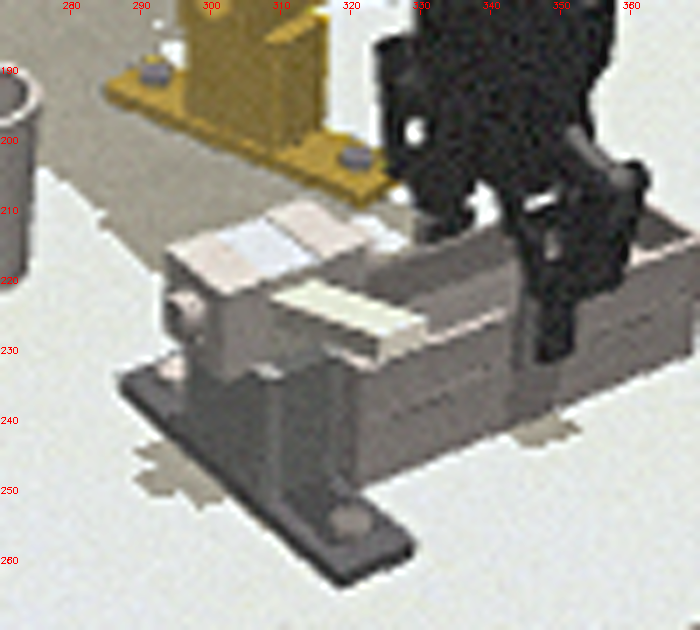

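View pics/w5.png

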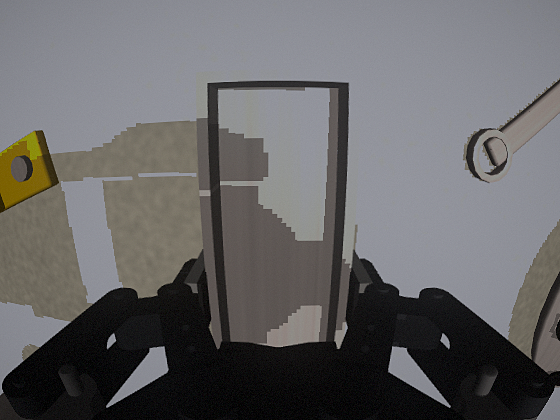

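```bash
python3 -m pendant '[[[0.015,0,0],[0,0,0]],[[0,0,0],[0,0,0]]]' -1 50;python3 -m pendant '[[[0,0,0],[0,0,0]],[[0,0,0],[0,0,0]],[[0,0,0],[0,0,0]]]' 0.75; python3 -m pendant '[[[0,0,-0.3],[0,0,0]],[[0,0,-0.6],[0,0,0]],[[0,0,-0.6],[0,0,0]],[[0,0,-0.3],[0,0,0]],[[0,0,0],[0,0,0]]]'; python3 -c "
from rig import env
from h import *
snap(env,'wrist','w6');snap(env,'scene','s6');snap(env,'side','d6')
crop('s6',270,180,370,270,7,'c11');crop('d6',190,170,310,290,5,'c12')"
```

```text
time_s: 4.97
position: [0.5759, 0.1495, 0.0431]
tool_rot: [[-0.018, 1.0, 0.001], [1.0, 0.018, -0.002], [-0.002, 0.001, -1.0]]
ft_force: [-0.3, -5.5, 4.7]
grip_width: 0.0552
time_s: 5.35
position: [0.5753, 0.1504, 0.0424]
tool_rot: [[-0.017, 1.0, -0.0], [1.0, 0.017, -0.0], [-0.0, -0.0, -1.0]]
ft_force: [-0.9, 0.2, -0.7]
grip_width: 0.0746
time_s: 5.98
position: [0.576, 0.1504, 0.2249]
tool_rot: [[-0.017, 1.0, 0.005], [1.0, 0.017, 0.0], [0.0, 0.005, -1.0]]
ft_force: [-0.5, 0.6, -0.4]
grip_width: 0.0748
```

View pics/c11.png

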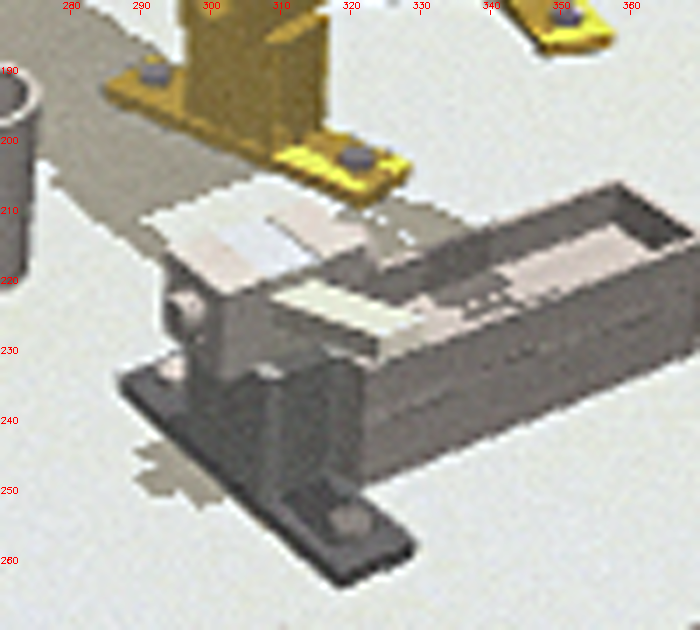

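View pics/c12.png

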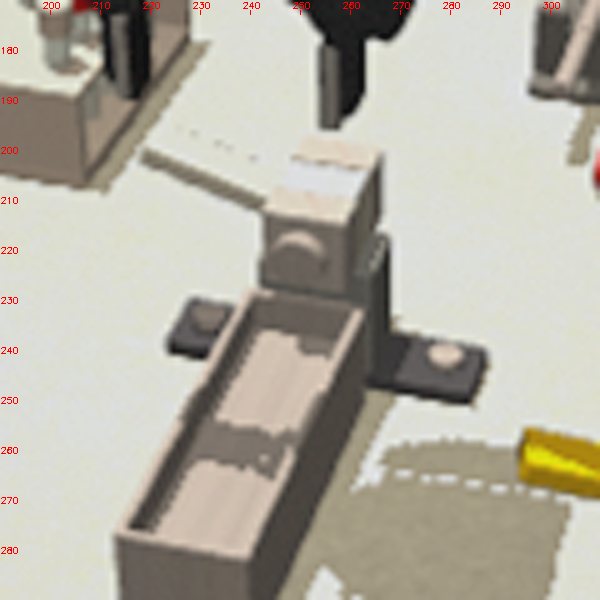

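View pics/w6.png

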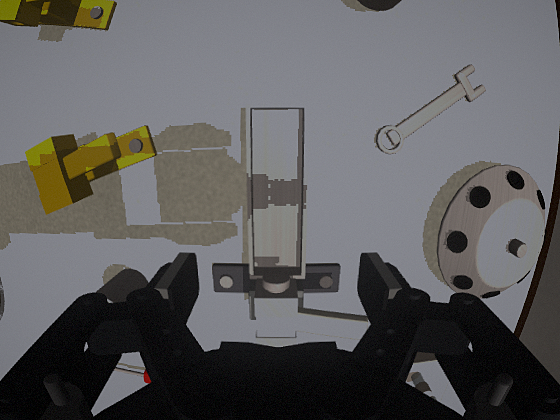

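w6 shows the tray released and in line with the pin head, both at u≈277. Now the punch.

```bash
python3 -c "
from h import *
s=load('s1');d=load('d1');w=load('w1')
print(tri((s,(229,245)),(d,(302.8,186.5))));print(tri((s,(188.5,258.5)),(d,(310.5,165.5))))
print(onz(w,(245,316),.045), onz(w,(245,338),.045))
"
```

```text
(array([ 0.50971162, -0.16031543,  0.04671505]), [[-1.4, -1.1], [-1.3, 1.1]])
(array([ 0.51247859, -0.26930592,  0.05065362]), [[-1.4, -1.3], [-1.2, 1.1]])
[ 0.50974184 -0.1572503   0.045     ] [ 0.50806381 -0.19151075  0.045     ]
```

```bash
python3 -m pendant '[[[-0.52,-0.079,0],[0,0,0]],[[-0.52,-0.079,0],[0,0,0]],[[-0.52,-0.079,0],[0,0,0]],[[-0.52,-0.079,0],[0,0,0]],[[-0.52,-0.079,0],[0,0,0]],[[-0.52,-0.079,0],[0,0,0]],[[-0.52,-0.079,0],[0,0,0]],[[-0.52,-0.079,0],[0,0,0]],[[-0.52,-0.079,0],[0,0,0]],[[0,0,0],[0,0,0]],[[0,0,0],[0,0,0]]]' 1; python3 -c "
from rig import env
from h import *
snap(env,'wrist','w7')"
```

```text
time_s: 7.5
position: [0.5122, -0.3183, 0.2213]
tool_rot: [[-0.017, 1.0, -0.002], [1.0, 0.017, 0.002], [0.002, -0.002, -1.0]]
ft_force: [-0.1, 0.0, 0.1]
grip_width: 0.0853
```

View pics/w7.png

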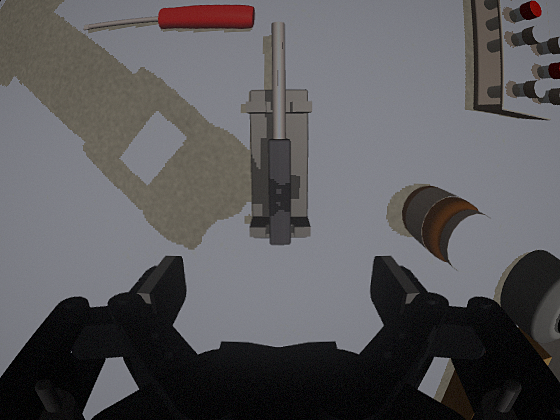

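```bash
python3 -c "
from h import *
w=load('w7')
crop('w7',235,10,325,255,2,'c13');crop('w7',240,130,320,250,6,'c14')
for p,z in [((278.5,22),.051),((280,139),.055),((270,139),.055),((290.5,139),.055),((269.5,244),.055),((290.5,244),.055),((280,244),.055),((280,139),.045)]: print(p,onz(w,p,z).round(4))
"
```

```text
(278.5, 22) [ 0.5094 -0.1578  0.051 ]
(280, 139) [ 0.5126 -0.2666  0.055 ]
(270, 139) [ 0.5037 -0.2668  0.055 ]
(290.5, 139) [ 0.5219 -0.2665  0.055 ]
(269.5, 244) [ 0.5043 -0.3659  0.055 ]
(290.5, 244) [ 0.5244 -0.3656  0.055 ]
(280, 244) [ 0.5144 -0.3657  0.055 ]
(280, 139) [ 0.5126 -0.2671  0.045 ]
```

View pics/c14.png

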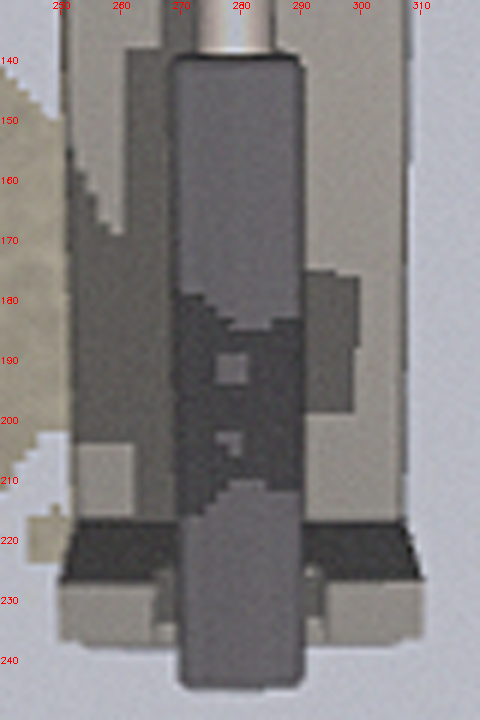

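View pics/c13.png

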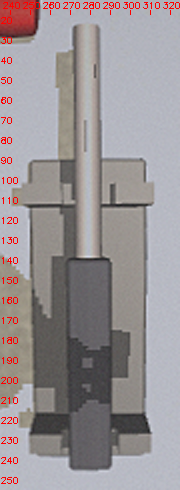

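```bash
python3 -m pendant '[[[0.018,0.013,0.58],[0,0,-0.004]],[[0,0,0.58],[0,0,0]],[[0,0,0.4],[0,0,0]],[[0,0,0.18],[0,0,0]],[[0,0,0],[0,0,0]]]' 1;python3 -m pendant '[[[0,0,0],[0,0,0]],[[0,0,0],[0,0,0]],[[0,0,0],[0,0,0]],[[0,0,0],[0,0,0]],[[0,0,0],[0,0,0]],[[0,0,0],[0,0,0]]]' -1 90; python3 -c "
from rig import env
from h import *
snap(env,'wrist','w8');print(env.observe())"
```

```text
time_s: 8.18
position: [0.5135, -0.3154, 0.0475]
tool_rot: [[-0.025, 1.0, -0.002], [1.0, 0.025, 0.002], [0.002, -0.002, -1.0]]
ft_force: [-0.2, -1.2, 0.4]
grip_width: 0.0853
time_s: 8.93
position: [0.5139, -0.3172, 0.0494]
tool_rot: [[-0.023, 1.0, 0.001], [1.0, 0.023, -0.001], [-0.001, 0.001, -1.0]]
ft_force: [-1.0, 1.5, 6.1]
grip_width: 0.0185
{'time_s': 8.975, 'q': array([-4.29081896e+01,  3.87495229e+01,  8.04618078e+01,  1.06842388e-02,
        6.07192630e+01, -4.42614777e+01]), 'qvel': array([ 0.08856698, -0.07979271,  0.11769051, -0.02859331,  0.01812715,
       -0.03443652]), 'joint_efforts': array([-5.23606762e-01, -5.07287514e+01, -1.66406071e+01, -1.49138700e-01,
       -2.91495714e-01, -2.45253055e-02]), 'position': array([ 0.51391599, -0.31722268,  0.04937618]), 'tool_rot': array([[-2.35256947e-02,  9.99722734e-01,  9.98003289e-04],
       [ 9.99722967e-01,  2.35264046e-02, -7.05603593e-04],
       [-7.28887382e-04,  9.81126995e-04, -9.99999253e-01]]), 'ft_force': array([-1.27100365,  1.23229576,  6.28572218]), 'wrist_torque': array([0.24737216, 0.09465605, 0.01326701]), 'grip_width': 0.018654980837498995}
```

View pics/w8.png

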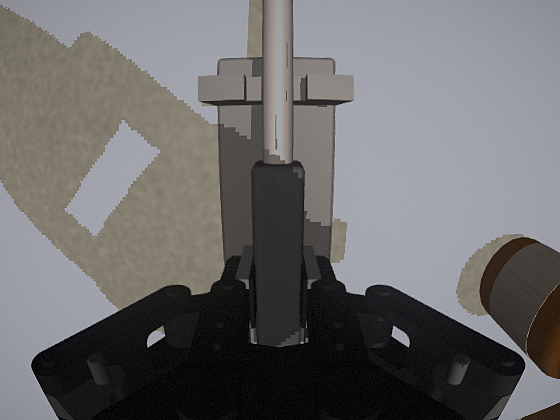

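```bash
python3 -m pendant '[[[0,0,-0.2],[0,0,0]],[[0,0,-0.3],[0,0,0]],[[0,0,0],[0,0,0]],[[0,0,0],[0,0,0]]]' -1 90; python3 -c "
from rig import env
from h import *
snap(env,'wrist','w9');snap(env,'scene','s9');snap(env,'side','d9')
crop('s9',140,210,250,290,7,'c15');crop('d9',280,120,350,200,7,'c16');s=env.observe();print(s['position'],s['ft_force'],s['wrist_torque'],s['grip_width'])
w=load('w1');print('rack',onz(w,(418,230),.06),onz(w,(424,230),.0),onz(w,(413,290),0))"
```

```text
time_s: 9.48
position: [0.5131, -0.3167, 0.0972]
tool_rot: [[-0.023, 1.0, -0.002], [1.0, 0.023, 0.001], [0.001, -0.002, -1.0]]
ft_force: [-0.2, -0.3, -3.6]
grip_width: 0.0183
[ 0.51320396 -0.31673758  0.09726886] [-0.05276628 -0.57714482 -2.86562709] [0.00539245 0.07950356 0.01400767] 0.018351181965257424
rack [ 0.7022578  -0.04333133  0.06      ] [ 0.7403588  -0.06440064  0.        ] [ 0.73835962 -0.15338823  0.        ]
```

View pics/w9.png

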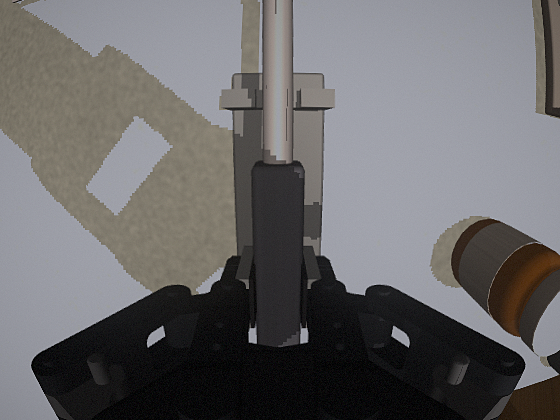

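View pics/c15.png

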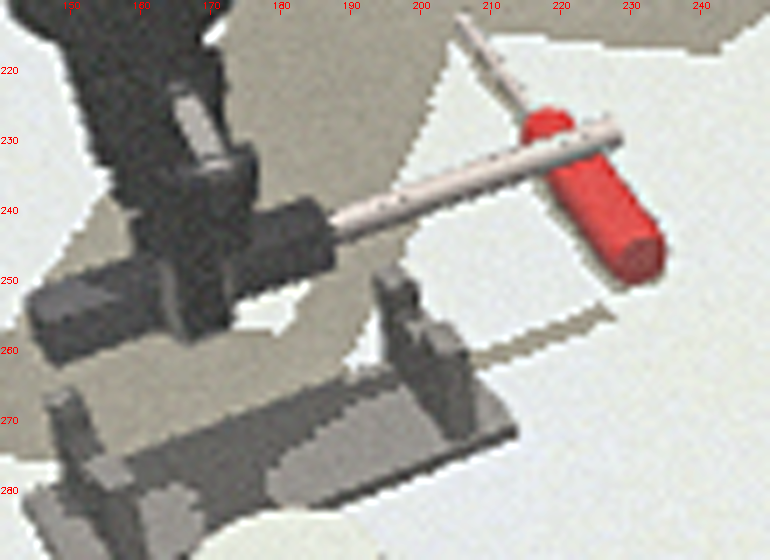

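View pics/c16.png

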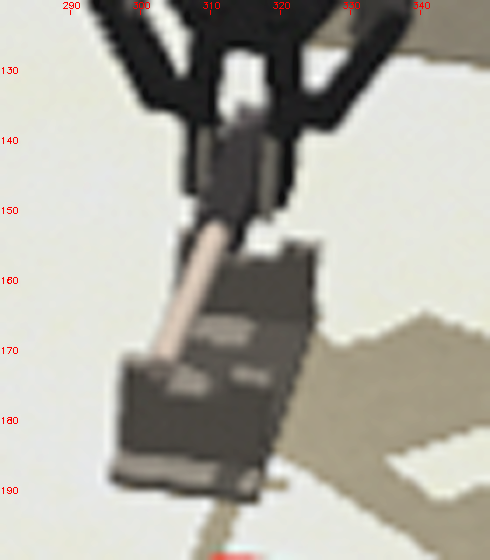

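```bash
python3 -c "
from h import *
s=load('s9');d=load('d9')
print(tri((s,(228,230)),(d,(303,170.5))));print(tri((s,(187.5,243)),(d,(310.5,153))))
for y,n in((-.1572,'tip'),(-.2667,'gripfront')): 
  x=.5133-(y+.3167)*.0235
  print(n,[proj(c,(x,y,.0928)).round(1) for c in (s,d)])
s=load('s1');d=load('d1')
for y,n in((-.1572,'tip'),(-.2667,'gripfront')): 
  x=.5133-(y+.3167)*.0235
  print(n,[proj(c,(x,y,.045)).round(1) for c in (s,d)])
"
```

```text
(array([ 0.5116832 , -0.16055186,  0.0943581 ]), [[-1.5, -1.3], [-1.4, 1.3]])
(array([ 0.51251017, -0.26499954,  0.09372757]), [[-0.9, -0.8], [-0.7, 0.7]])
tip [array([227.4, 228.4]), array([302., 173.])]
gripfront [array([185.9, 242.6]), array([310. , 153.8])]
tip [array([228.8, 244. ]), array([301.2, 188.8])]
gripfront [array([188.3, 258.6]), array([309.1, 168.8])]
```

```bash
python3 -m pendant '[[[0.455,0.234,0],[0,0,0.003]],[[0.455,0.234,0],[0,0,0]],[[0.455,0.234,0.078],[0,0,0]],[[0,0,0],[0,0,0]],[[0,0,0],[0,0,0]]]' -1 90; python3 -c "
from rig import env
from h import *
snap(env,'wrist','w10');snap(env,'scene','s10');snap(env,'side','d10')
crop('s10',220,190,340,270,6,'c17');crop('w10',220,0,340,120,5,'c18');s=env.observe();print(s['position'],s['tool_rot'][0],s['ft_force'],s['wrist_torque'],s['grip_width'])"
```

```text
time_s: 10.25
position: [0.5809, -0.1793, 0.0902]
tool_rot: [[-0.019, 1.0, -0.001], [1.0, 0.019, 0.0], [0.0, -0.001, -1.0]]
ft_force: [0.5, -0.2, -3.3]
grip_width: 0.0185
[ 0.58067849 -0.18024369  0.09069496] [-1.72962296e-02  9.99850387e-01 -2.08347384e-04] [-0.63857781  0.31905081 -2.44436393] [-0.0530186   0.00408455  0.03392782] 0.0185325971017101
```

View pics/w10.png

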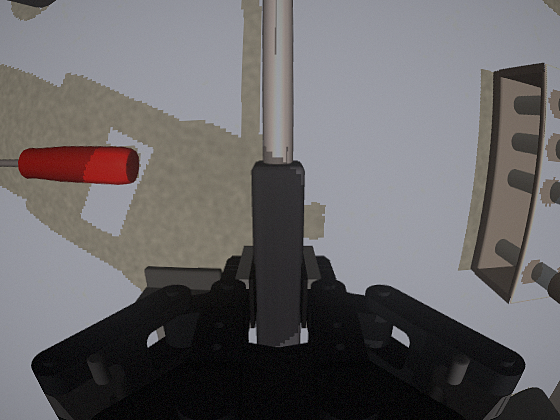

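View pics/c17.png

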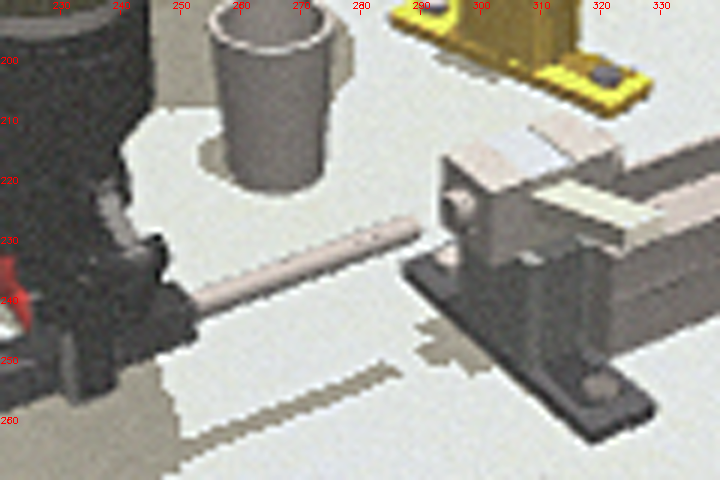

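View pics/c18.png

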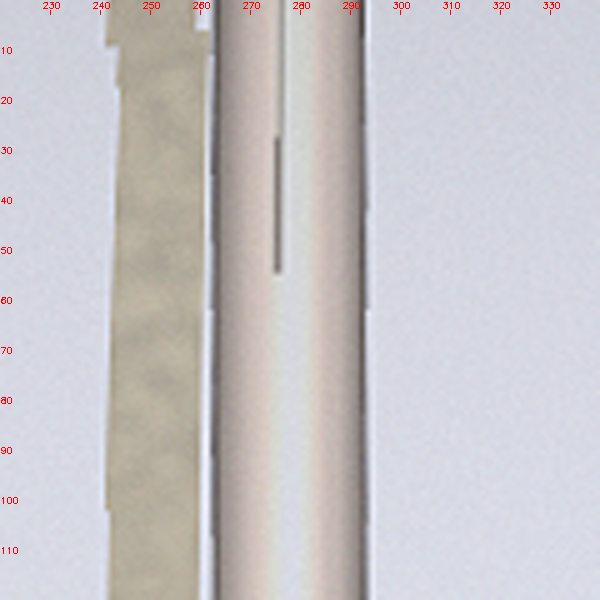

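```bash
python3 -c "
from h import *
s=load('s10')
crop('s10',270,205,315,240,16,'c19')
print('pin end',proj(s,(.5775,-.0042,.085)),'tip',proj(s,(.5807-.0028,-.1802+.1605,.0863)), 'perz',proj(s,(.5775,-.0042,.095))-proj(s,(.5775,-.0042,.085)),'perx',proj(s,(.5875,-.0042,.085))-proj(s,(.5775,-.0042,.085)))
"
```

```text
pin end [293.96861218 225.74385413] tip [288.87446713 227.20312261] perz [ 0.02244311 -3.29228127] perx [2.13407382 1.86919802]
```

View pics/c19.png

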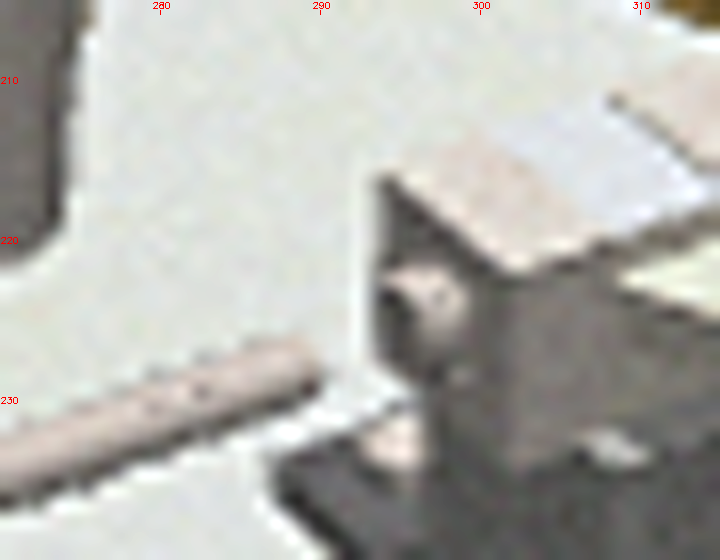

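```bash
python3 -c "
from h import *
s=load('s10')
print(proj(s,(.5582,.0057,.104)),proj(s,(.5962,.0064,.104)), 'pin end at 6mm',proj(s,(.5772,.0002,.085)))
"
```

```text
[293.21102341 214.86178416] [301.62128492 221.69278761] pin end at 6mm [295.36332487 225.17798051]
```

```bash
python3 -m pendant '[[[0.1,0,0.01],[0,0,0]],[[0.1,0,0],[0,0,0]],[[0.08,0,0],[0,0,0]],[[0.08,0,0],[0,0,0]],[[0,0,0],[0,0,0]]]' -1 90; python3 -c "
from rig import env
from h import *
snap(env,'wrist','w11');snap(env,'scene','s11');snap(env,'side','d11')
crop('s11',255,190,335,250,9,'c20');crop('d11',210,170,310,270,6,'c21');s=env.observe();print(s['position'],s['tool_rot'][0],s['ft_force'],s['wrist_torque'],s['grip_width'])"
```

```text
time_s: 11.02
position: [0.5803, -0.1426, 0.09]
tool_rot: [[-0.019, 1.0, 0.0], [1.0, 0.019, 0.0], [0.0, 0.0, -1.0]]
ft_force: [0.6, 0.0, -2.5]
grip_width: 0.0185
[ 0.58026962 -0.14277824  0.0898075 ] [-1.90231767e-02  9.99819024e-01 -1.97420046e-04] [ 0.24844627 -0.09944493 -3.49287358] [ 0.0182689   0.01324212 -0.01648839] 0.01816054573627317
```

View pics/c20.png

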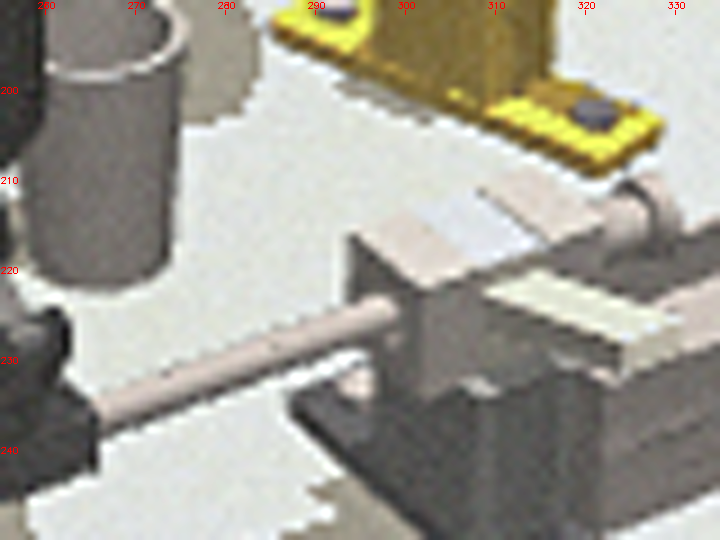

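View pics/c21.png

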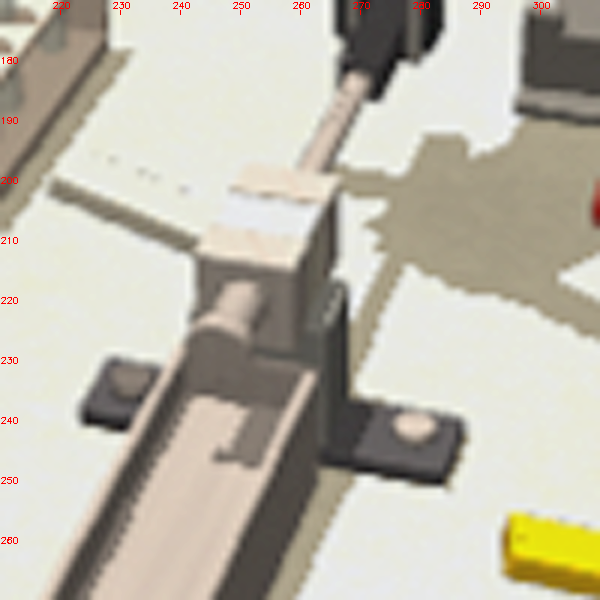

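View pics/w11.png

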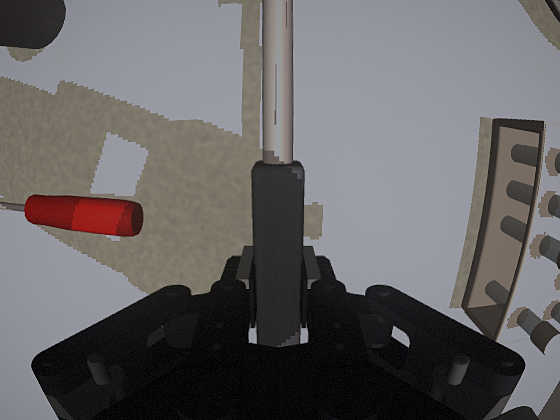

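```bash
python3 -m pendant '[[[0.1,0,0],[0,0,0]],[[0.1,0,0],[0,0,0]],[[0.1,0,0],[0,0,0]],[[0.1,0,0],[0,0,0]],[[0,0,0],[0,0,0]]]' -1 90;python3 -m pendant '[[[0.1,0,0],[0,0,0]],[[0.1,0,0],[0,0,0]],[[0.1,0,0],[0,0,0]],[[0.08,0,0],[0,0,0]],[[0,0,0],[0,0,0]],[[0,0,0],[0,0,0]]]' -1 90; python3 -c "
from rig import env
from h import *
snap(env,'wrist','w12');snap(env,'scene','s12');snap(env,'side','d12')
crop('s12',255,190,335,250,9,'c22');crop('d12',180,170,300,290,5,'c23');s=env.observe();print(s['position'],s['tool_rot'][0],s['ft_force'],s['wrist_torque'],s['grip_width'])"
```

```text
time_s: 11.8
position: [0.5795, -0.102, 0.0897]
tool_rot: [[-0.02, 1.0, -0.0], [1.0, 0.02, 0.001], [0.001, -0.0, -1.0]]
ft_force: [0.2, -0.2, -4.1]
grip_width: 0.0186
time_s: 12.55
position: [0.5789, -0.0653, 0.0898]
tool_rot: [[-0.019, 1.0, -0.0], [1.0, 0.019, -0.0], [-0.0, -0.0, -1.0]]
ft_force: [-0.1, -1.0, -4.0]
grip_width: 0.0184
[ 0.57886751 -0.06535435  0.08978597] [-1.84144396e-02  9.99830433e-01 -1.16302755e-04] [ 0.22411402 -0.74454711 -2.88085457] [-0.06157267 -0.02086518  0.00430788] 0.018353175633761206
```

View pics/c22.png

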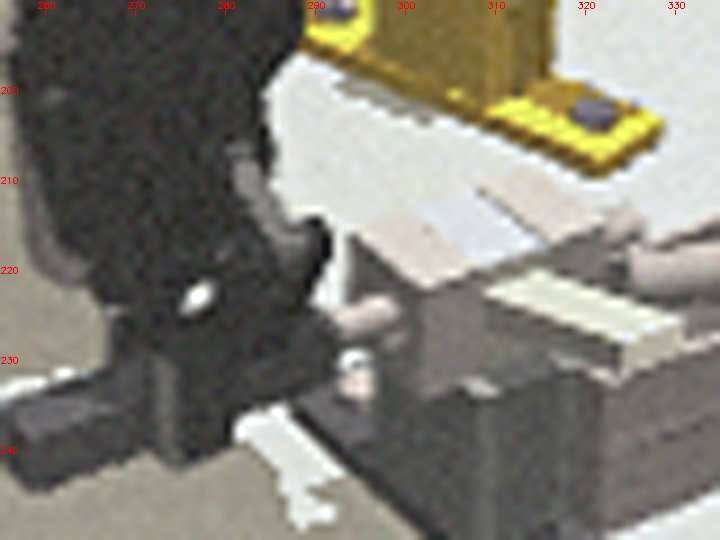

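View pics/c23.png

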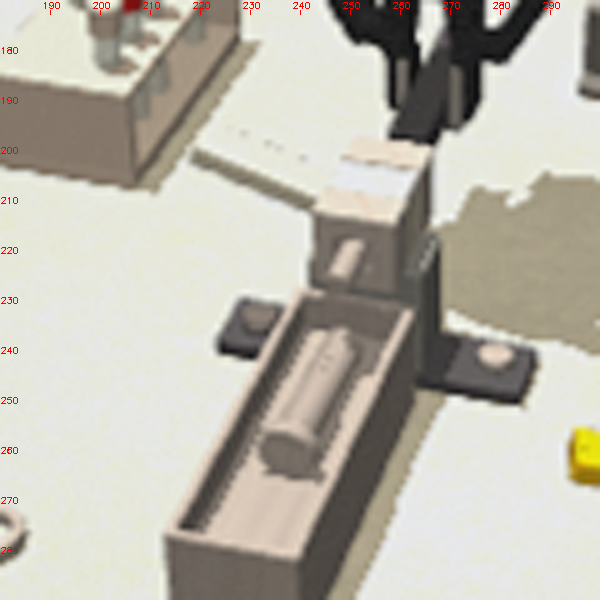

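View pics/w12.png

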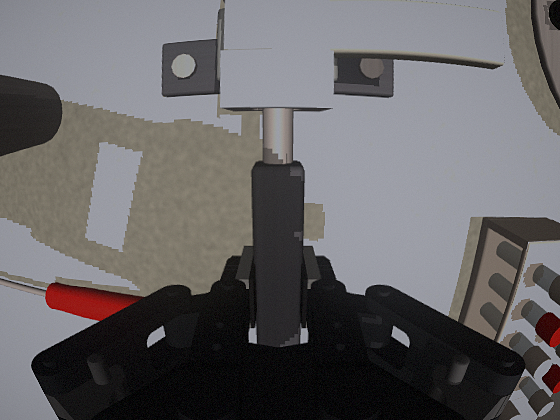

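The side view shows the pin lying inside the tray at about (310,440 in the crop). Next I'll retract the punch and bring it back over the rest.

```bash
python3 -m pendant '[[[-0.2,0,0],[0,0,0]],[[-0.3,0,0],[0,0,0]],[[-0.3,0,0],[0,0,0]],[[-0.34,0,0],[0,0,0]],[[-0.455,-0.234,-0.088],[0,0,0]],[[-0.455,-0.234,0],[0,0,-0.003]],[[-0.455,-0.234,0],[0,0,0]],[[0,0,0],[0,0,0]],[[0,0,0],[0,0,0]],[[0,0,0],[0,0,0]]]' -1 90; python3 -c "
from rig import env
from h import *
snap(env,'wrist','w13')
a=load('w9')['image'];b=load('w13')['image'];cv2.imwrite('pics/c24.png',np.hstack([a[:,180:380],b[:,180:380]])[:,:,::-1])
s=env.observe();print(s['position'],s['tool_rot'],s['ft_force'],s['wrist_torque'],s['grip_width'])"
```

```text
time_s: 13.95
position: [0.514, -0.3164, 0.0986]
tool_rot: [[-0.025, 1.0, -0.0], [1.0, 0.025, 0.0], [0.0, -0.0, -1.0]]
ft_force: [-0.8, 1.1, -2.6]
grip_width: 0.0181
[ 0.5140391  -0.31628589  0.09859212] [[-2.48744351e-02  9.99690580e-01 -7.69387569e-05]
 [ 9.99690567e-01  2.48744484e-02  1.77775179e-04]
 [ 1.79633981e-04 -7.24928924e-05 -9.99999981e-01]] [-0.14843074  0.6010863  -3.44046045] [-0.03530179 -0.04641844  0.02717949] 0.01827775490616402
```

View pics/c24.png

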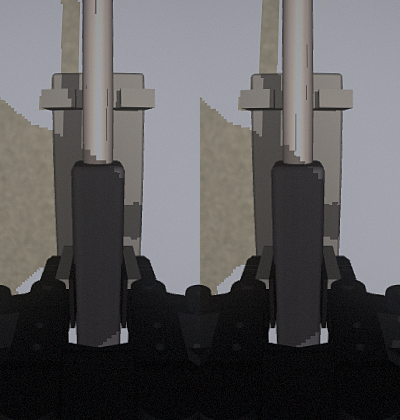

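```bash
python3 -m pendant '[[[0,0,0.2],[0,0,0]],[[0,0,0.2],[0,0,0]],[[0,0,0.08],[0,0,0]],[[0,0,0],[0,0,0]]]' -1 90;python3 -m pendant '[[[-0.005,0,0.01],[0,0,0]],[[0,0,0],[0,0,0]],[[0,0,0],[0,0,0]]]' -1 90; python3 -c "
from rig import env
from h import *
snap(env,'wrist','w14');snap(env,'scene','s14')
a=load('w8')['image'];b=load('w14')['image'];cv2.imwrite('pics/c25.png',np.hstack([a[:,180:380],b[:,180:380]])[:,:,::-1])
crop('s14',140,220,250,300,7,'c26')
"
```

```text
time_s: 14.5
position: [0.514, -0.3168, 0.0508]
tool_rot: [[-0.024, 1.0, 0.0], [1.0, 0.024, 0.0], [0.0, 0.0, -1.0]]
ft_force: [0.3, -0.4, -2.2]
grip_width: 0.018
time_s: 14.88
position: [0.5137, -0.3177, 0.0499]
tool_rot: [[-0.024, 1.0, 0.0], [1.0, 0.024, -0.0], [-0.0, 0.0, -1.0]]
ft_force: [0.1, 0.1, -2.2]
grip_width: 0.0183
```

View pics/c25.png

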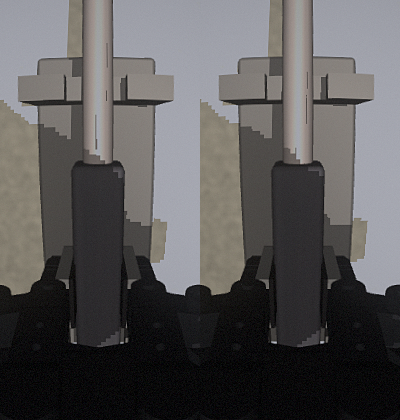

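View pics/c26.png

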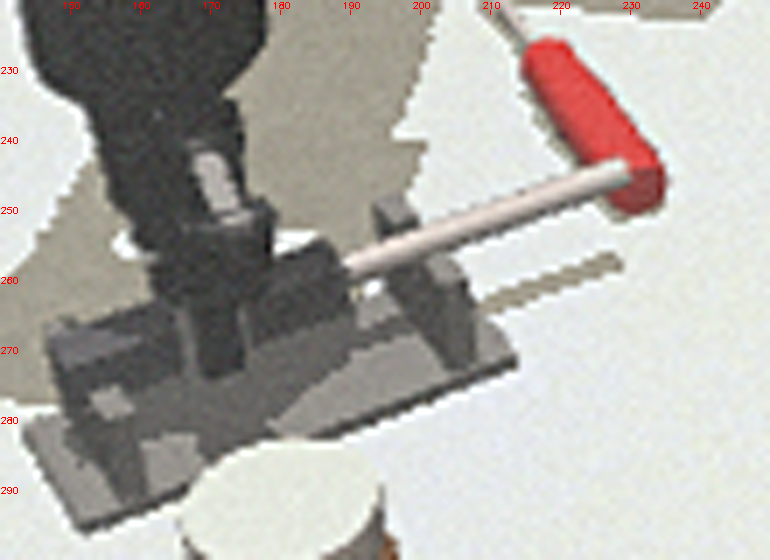

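```bash
python3 -m pendant '[[[0.005,0,0.01],[0,0,0]],[[0,0,0],[0,0,0]],[[0,0,0],[0,0,0]]]' -1 90; python3 -m pendant '[[[0,0,0.01],[0,0,0]],[[0,0,0],[0,0,0]],[[0,0,0],[0,0,0]]]' -1 90
```

```text
time_s: 15.35
position: [0.5137, -0.3175, 0.0494]
tool_rot: [[-0.024, 1.0, 0.001], [1.0, 0.024, -0.001], [-0.001, 0.001, -1.0]]
ft_force: [-2.8, -0.4, 5.3]
grip_width: 0.0186
time_s: 15.72
position: [0.5137, -0.3175, 0.0493]
tool_rot: [[-0.024, 1.0, 0.001], [1.0, 0.024, -0.002], [-0.002, 0.001, -1.0]]
ft_force: [-4.8, 0.9, 13.9]
grip_width: 0.0183
```

```bash
python3 -m pendant '[[[0,0,-0.015],[0,0,0]],[[0,0,0],[0,0,0]]]' -1 90; python3 -m pendant '[[[0,0,0],[0,0,0]],[[0,0,0],[0,0,0]],[[0,0,0],[0,0,0]],[[0,0,0],[0,0,0]]]' 0.5; python3 -m pendant '[[[0,0,-0.3],[0,0,0]],[[0,0,-0.5],[0,0,0]],[[0,0,-0.6],[0,0,0]],[[0,0,-0.4],[0,0,0]],[[0,0,0],[0,0,0]],[[0,0,0],[0,0,0]]]' 1; python3 -c "
from rig import env
from h import *
snap(env,'wrist','w15');snap(env,'scene','s15');snap(env,'side','d15')
crop('s15',140,220,250,300,7,'c27')
a=load('w7')['image'];b=load('w15')['image'];cv2.imwrite('pics/c28.png',np.hstack([a[:,180:380],b[:,180:380]])[:,:,::-1])
print(env.observe()['position'])"
```

```text
time_s: 15.98
position: [0.5138, -0.3171, 0.0494]
tool_rot: [[-0.024, 1.0, 0.0], [1.0, 0.024, -0.0], [-0.0, 0.0, -1.0]]
ft_force: [-2.2, 0.2, 4.9]
grip_width: 0.0185
time_s: 16.48
position: [0.5137, -0.317, 0.049]
tool_rot: [[-0.024, 1.0, -0.0], [1.0, 0.024, 0.0], [0.0, -0.0, -1.0]]
ft_force: [0.3, 0.0, -0.3]
grip_width: 0.0641
time_s: 17.23
position: [0.5133, -0.3168, 0.2282]
tool_rot: [[-0.024, 1.0, -0.001], [1.0, 0.024, 0.001], [0.001, -0.001, -1.0]]
ft_force: [0.1, -0.1, -0.3]
grip_width: 0.0855
[ 0.51336565 -0.31685276  0.22768501]
```

View pics/c28.png

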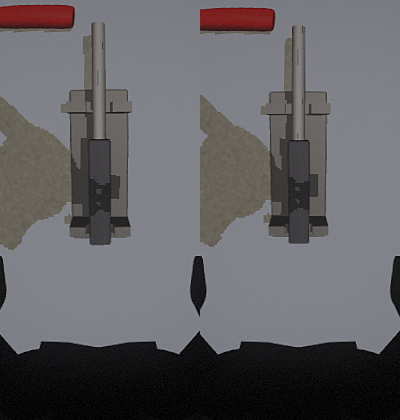

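View pics/c27.png

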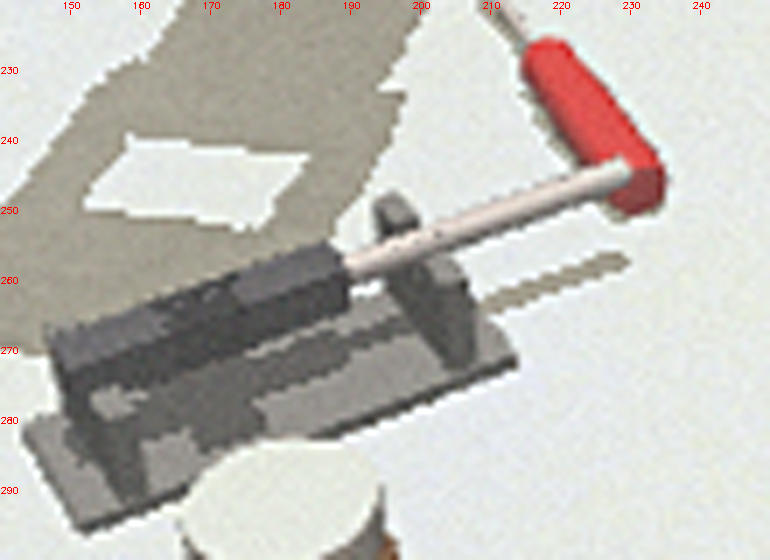

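View pics/s15.png

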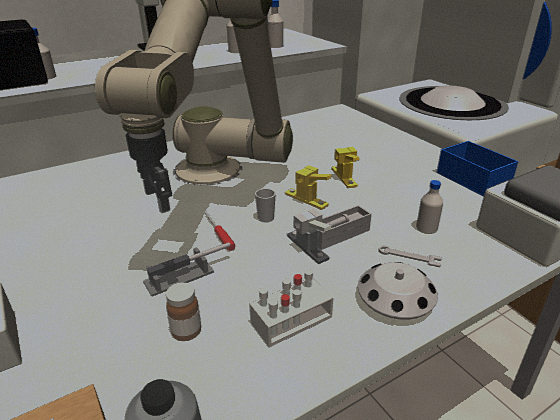

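View pics/d15.png

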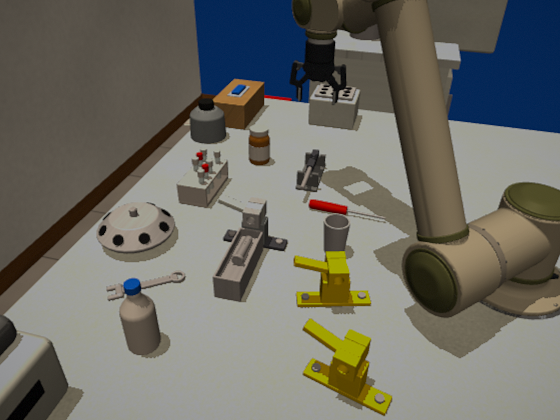

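The pictures agree:
- **Punch:** it is back on its rest, with the tip at (229,244) in scene as at the start.
- **Pin:** it lies in the tray at about (245,245) in side.
- **Bystanders:** all are at their original pixel positions.
- **Arm:** it is clear of everything.

I'll hand the job in.

```bash
python3 -c "
from rig import env
print(env.close_job())"
```

```text
the job is handed in; nothing more can be done
None
```

The job is done and handed in at about 17 s, well inside the 58 s limit; `close_job` reports no verdict, so these results rest on my own checks.

- **Tray:** I set it down about 45 mm farther out, slid it under the overhanging knuckles on the head side and let go. Its centre is about 1–2 mm from the drop spot, and it is in line with the hole.
- **Pin:** With the punch in the gripper I pushed it from its plain end until the tip was about 25 mm past the exit. It dropped into the tray, and the last scene and side pictures show it lying there. The fingers never touched it.
- **Punch:** It is back in both notches of its rest, nose towards +y. It sits within about 1 mm of where it started, judged by comparing pictures from before and after.
- **Other things:** The bottle, jar, bucket, driver and spanner are at the same pixels as at the start. The gripper is open and clear of everything, about 0.23 m up.

**Forces:** The largest force in any readout was about 14 N, while seating the punch. I only read forces between moves, so a brief peak during a move would not show.

**One disagreement:** My first wrist estimate had the plain end sticking out about 10 mm, while the scene view gave about 6 mm. This did not affect the push.

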